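# Lock the pallet support post with its jam nut

### The job

The height of the support post with the red jam nut has just been set, and its nut is still backed off. Turn the red jam nut clockwise, seen from above, until it stops tight against the collar beneath it (its white mark then stands over the white mark on the base plate). Leave the blue and the yellow jam nuts tight as they are, and let go.

Things in the scene. Friction and masses are not known exactly. Their poses are not given: they have to be found in the camera images.
- red_nut_mid (a point): centre of the red hex jam nut (46 mm across flats, 24 tall) on its upright spindle, 72 mm above the bench when tight, up to 4 mm higher backed off. Turns with the nut: z up, x to the middle of the flat with the white mark, other flats every 60 deg. Below it a fixed collar 36 mm in diameter, top at 60 mm, on a fixed plate 80 x 80 x 12 with a white mark. Spindle, 29 mm thick with rubber pad, ends at 109 mm.
- red_nut (a joint): turn of the red nut, rad, growing clockwise seen from above. Starts at 0 to 0.6; at 1.3 it is tight on its collar (hard stop) with its white mark over that of the base plate. The thread lowers it 2.9 mm per rad. Friction about 0.12 N m, stays where left; a grip of 45 N on two opposite flats turns it, and turning 0.1 rad past the stop does no harm.
- blue_nut (a joint): turn of the blue jam nut, rad: a bystander like the red one, on a like post at least 140 mm from the others, centre to centre. 1.3 is tight, where it already is; smaller is backed off. It turns if pushed.
- yellow_nut (a joint): turn of the yellow jam nut, rad: a bystander like the blue one, on a like post at least 140 mm from the others. 1.3 is tight, where it already is; smaller is backed off. It turns if pushed.
There are look-alikes about, which are no part of the job. What is shaped like the part that bears red_nut_mid but orange is not meant. Leave any pink look-alike of the part that bears yellow_nut alone.

How it is judged:
At the end, for the whole second after the job is handed in: The red jam nut is at rest within 0.18 rad (10 degrees) of its stop, joint value above 1.12, and the blue and yellow nuts are still tight (joint values above 1.05) (value of joint red_nut above 1.12 rad and velocity of joint red_nut between -0.05 and 0.05 rad/s and value of joint each of blue_nut, yellow_nut above 1.05 rad); the robot touches nothing.
It fails at once if the blue or the yellow jam nut is backed off by more than about 14 degrees (value of joint any of blue_nut, yellow_nut below 1.05 rad).
It also fails if it takes over 32 s, if anything falls off the work surface, if the arm or the gripper's body presses on something with over 40 N, if the wrist force passes 120 N, or if a joint passes its speed limit or range.

### The arm

A 6-joint arm with a two-finger parallel gripper is mounted at the origin on the work surface. World frame = base frame: x ahead of the robot, y to its left, z up, the work surface at z = 0. Lengths are in m, angles in rad, forces in N, time in s.
With the tool pointing down it reaches from about 0.3 to 0.875 m from the base axis. Payload 6.4 kg.
Tool frame: the origin (TCP) lies on the front face of the gripper's body, between the roots of the fingers; the fingertips stand 64 mm ahead of it and the grasp point (between the pads) lies env.grip_point_offset ahead of it (env.grip_point_offset is the distance from the TCP to the grasp point, in m); z points along the fingers, y is the direction in which the jaws open and shut (so a half turn about z gives the same grasp; the last joint's range is limited). The gripper opens to 88 mm and grips with 3 to 60 N. Pads are 18 mm wide; open, the fingers measure 123 mm over their backs; the gripper's body (75 mm by 187 mm) begins 45 mm behind the grasp point.
Start: joints at [0.991, 0.181, 1.607, -0, 1.354, -0.206], TCP at [0.21, 0.535, 0.303] pointing down, gripper open.
Joint ranges: [-2.99, 2.99], [-0.89, 2.07], [0.3, 2.58], [-1.14, 4.28], [0, 2.63], [-3.12, 3.12]. Speed limits (rad/s): [2.57, 2.57, 3.01, 3.14, 3.14, 3.14].

### API

Orientations are given as a unit quaternion [x, y, z, w].
In Python, from plant import env gives the robot as it stands.
- The arm moves only by the tool servo_tool, never from a script. Its arguments are lists of equal length, an entry for each row: "xyz": the shift along the tool's x, y, z in mm, a list of three; "roll": the turn about the tool's z in degrees. In form: {"xyz": [[tx, ty, tz], ...], "roll": [roll, ...]}. A call has 1 to 10 rows; each row shifts and turns the commanded pose from where the row before left it, along the tool's axes as they then stand; what a row does not reach is not made up. A row lasts 1/10 s, in which the tool goes at most 50 mm and 8.59 degrees, less where a joint would pass 70% of its speed; a pose out of reach is approached as far as the arm can. A call is refused whole if a number of a shift passes 50 or a number of a turn 8.59, either way. A call with a gripper value outside its range is refused whole. "fingers" is the finger opening in mm, from 0 to 88.1, set as the call begins (left out, the last holds). The fingers move at their own pace and stop on an object; "newtons" is the grip in N (left out, the last holds). Time passes only in rows, so rows that do not move let the fingers close. It gives the time, the measured TCP pose, the force and the opening at its end, in the units of the state.
- env.sense(): the state, without advancing time (a new reading comes with each control period).
- env.snapshot(name): name is "scene" or "top"; returns (picture, depth): 480x640x3 uint8, red, green, blue; 480x640 float32, m along the optical axis (not along the pixel's ray), 0 where there is no reading.
- env.calibration(name): a dict with "vertical_fov" (degrees; the focal length in pixels is half the picture's height over the tangent of half this angle, whatever the lens; pixels are square), "cx", "cy" (the principal point, pixels), "pose" (4x4, takes a point from camera to world coordinates). Camera axes: x right, y up, looking along -z (the intrinsics and any distortion apply to the point x, -y, -z); pixel columns grow to the right and rows downward; lengths in m; the calibration is good to about 2 mm. A picture is of the moment at which its call begins. calibration takes no time and is no camera call.
- env.job_done(): hands the job in, once; it reports no verdict.
The state is a dict: "clock": time; "joints": joint angles; "dq": joint speeds; "effort": joint torques, N m; "ee_pos": TCP position; "tcp_rot": TCP orientation; "ft_force": force on the tool from outside, world axes, zero at the start; "moment": the same for the moment, N m; "grip_width": opening from 0.0 (shut) to 1.0 (fully open).
Only numpy, scipy, OpenCV 4.12 (cv2) and the standard library are available. Lean on these libraries where they do the work, as an engineer would, in place of code of your own. Each camera call takes 0.05 s, during which the arm holds its last target. There are 200 camera calls.

## Working session

There is one attempt and no reset: what is moved stays moved. The work goes in short steps, Python scripts to look and compute and a tool call to move; the robot and the scene stay as the last step left them, time stands still between calls to the robot, and variables do not carry over. Pictures are saved under pics/ and viewed, about 8 in all and at most 12, crops included, and the job is handed in when it is done.

Besides the shell and the picture viewer there is one more tool, called after "Emit:" as name(argument=value, ...), one argument or row to a line, values as JSON. servo_tool: Moves the arm, as the interface text tells. Its arguments: {"type":"object","properties":{"xyz":{"type":"array","items":{"type":"array","items":{"type":"number"}}},"roll":{"type":"array","items":{"type":"number"}},"fingers":{"type":"number"},"newtons":{"type":"number"}},"required":["xyz","roll"]}

```bash
mkdir -p pics; ls
cat > h.py <<'E'
from plant import env
import numpy as np, cv2
def snap(n,name):
    im,d=env.snapshot(n); cv2.imwrite(f'pics/{name}.png',im[:,:,::-1]); np.savez(f'pics/{name}.npz',im=im,d=d); return im,d
def ray(n,u,v):
    c=env.calibration(n); f=240/np.tan(np.radians(c['vertical_fov'])/2); P=np.array(c['pose'])
    r=np.array([(u-c['cx'])/f,-(v-c['cy'])/f,-1.]); return P[:3,3],P[:3,:3]@r
def onplane(n,u,v,z):
    o,r=ray(n,u,v); return o+r*(z-o[2])/r[2]
def bydepth(n,u,v,d):
    o,r=ray(n,u,v); return o+r*d
E
python3 - <<'E'
from h import *
for n in('scene','top'):
    snap(n,n+'0'); print(env.calibration(n))
s=env.sense(); print(s, env.grip_point_offset)
E
```

```text
pics
{'vertical_fov': 48.554218600122105, 'cx': 325.79633918583124, 'cy': 229.5022581166457, 'pose': array([[ 0.77987925, -0.51234593,  0.35956919,  0.84172734],
       [ 0.62592821,  0.63972963, -0.44604919, -0.35743042],
       [-0.00149557,  0.57292901,  0.81960363,  0.70836473],
       [ 0.        ,  0.        ,  0.        ,  1.        ]])}
{'vertical_fov': 51.21117641634229, 'cx': 320.7551669735014, 'cy': 237.10469610996114, 'pose': array([[-0.03286863,  0.97916998, -0.20036416,  0.40836475],
       [-0.99945505, -0.03159129,  0.00956997,  0.01656759],
       [ 0.00304086,  0.20056952,  0.97967475,  0.78379422],
       [ 0.        ,  0.        ,  0.        ,  1.        ]])}
{'clock': 0.1, 'joints': array([ 9.90705926e-01,  1.81478824e-01,  1.60787369e+00,  8.38696642e-06,
        1.35377606e+00, -2.06322121e-01]), 'dq': array([ 0.00163317, -0.0028764 , -0.00150732, -0.0024947 ,  0.001817  ,
       -0.00075688]), 'effort': array([ 1.48004699e-03, -4.34821236e+01, -3.42694652e+01,  7.04845972e-02,
        3.39266926e-02, -2.68833190e-05]), 'ee_pos': array([0.20973691, 0.53499173, 0.30190994]), 'tcp_rot': array([ 1.85799030e-01,  9.82587467e-01, -7.07784948e-04, -2.98027481e-04]), 'ft_force': array([-0.51356402, -0.45201707, -0.1245187 ]), 'moment': array([-0.00879583,  0.00183687, -0.03407421]), 'grip_width': 0.9989134844357371} 0.0453
```

View pics/top0.png

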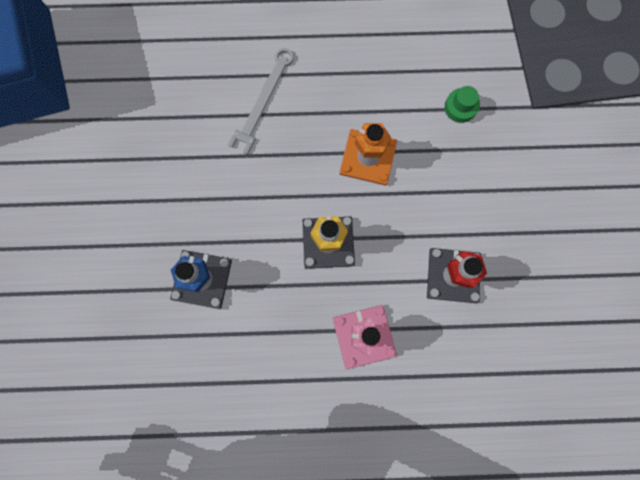

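View pics/scene0.png

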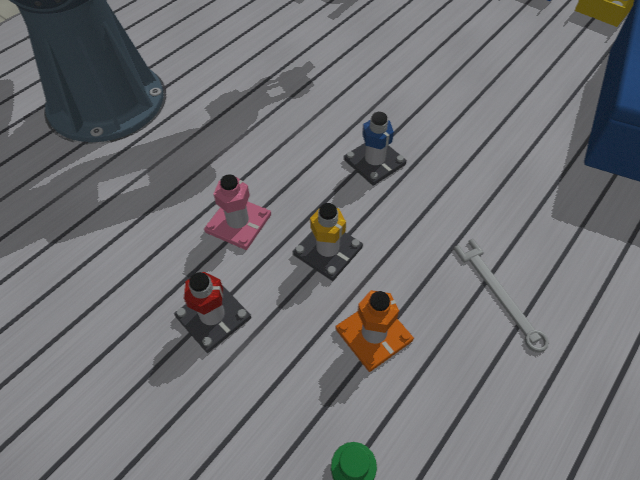

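The top view shows the red post at about (462,270), with yellow at (328,235), blue at (188,272), orange at (372,140) and pink at (367,337). The scene view has the red nut at (203,293). Next I'll measure the red nut and enlarge both views.

```bash
cat > m.py <<'E'
from h import *
def crop(im,u,v,w,k): return cv2.resize(im[v-w:v+w,u-w:u+w,::-1],None,fx=k,fy=k,interpolation=cv2.INTER_CUBIC)
E
python3 - <<'E'
from m import *
a=np.load('pics/top0.npz');b=np.load('pics/scene0.npz')
cv2.imwrite('pics/c0.png',np.hstack([crop(a['im'],460,272,40,5),crop(b['im'],212,308,40,5)]))
for n,z,(u,v) in(('top',a,(462,270)),('scene',b,(203,293))):
    im=z['im'].astype(int); d=z['d']
    m=((im[...,0]>90)&(im[...,1]<60)&(im[...,2]<60)).astype(np.uint8)
    k,l,st,c=cv2.connectedComponentsWithStats(m)
    for i in range(1,k):
        if st[i,4]>40: 
            print(n,st[i],c[i])
            vv,uu=np.nonzero(l==i); 
            P=np.array([bydepth(n,x,y,d[y,x]) for x,y in zip(uu,vv) if d[y,x]>0])
            if len(P): print(P.mean(0),P.min(0),P.max(0))
    # cap: dark pixels near post, depth height>100mm
    g=im.max(2); P=[]
    for y in range(v-45,v+45):
        for x in range(u-45,u+45):
            if d[y,x]>0:
                p=bydepth(n,x,y,d[y,x])
                if p[2]>.100 and g[y,x]<60: P.append([x,y,*p])
    P=np.array(P); print('cap',len(P), P.mean(0) if len(P) else '', np.median(P[:,4]))
    print('cap plane',onplane(n,P[:,0].mean(),P[:,1].mean(),.109))
# other caps by depth in top
im,d=a['im'],a['d']
for nm,(u,v) in dict(blue=(184,271),yellow=(329,229),orange=(374,132),pink=(371,336)).items(): print(nm,onplane('top',u,v,.109),bydepth('top',u,v,d[v,u]))
E
```

```text
top [365 153  18   4  60] [373.31666667 154.48333333]
[ 0.67558881 -0.07265456  0.078346  ] [ 0.67434739 -0.08509933  0.06993133] [ 0.67723671 -0.06006508  0.08702772]
top [447 252  39  36 522] [464.25287356 271.75862069]
[ 0.49514069 -0.19025198  0.08495405] [ 0.47439499 -0.23837926  0.01167378] [ 0.53310632 -0.17016545  0.09040233]Traceback (most recent call last):
  File "<stdin>", line 19, in <module>
  File "h.py", line 11, in bydepth
    o,r=ray(n,u,v); return o+r*d
        ~~~^^^^^^^
  File "h.py", line 6, in ray
    c=env.calibration(n); f=240/np.tan(np.radians(c['vertical_fov'])/2); P=np.array(c['pose'])
ValueError: time passes only in moves, steps and waits
```

View pics/c0.png

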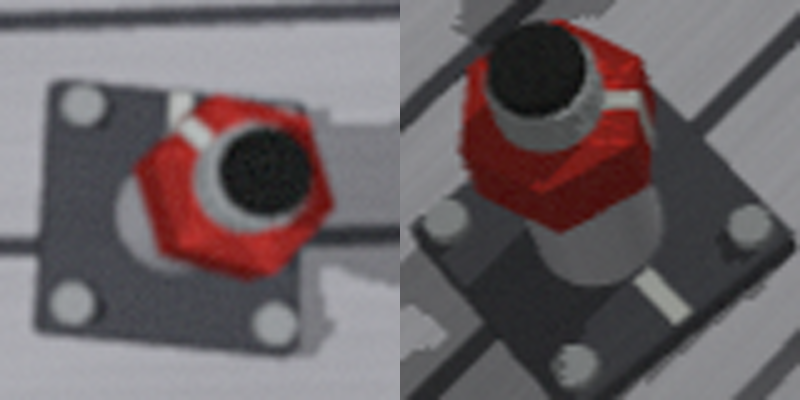

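The crops show the nut's mark at about top (459,259) and scene (217,288), and the plate's mark at top (456,254) and scene (225,327). I'll cache the calibration and turn these into angles.

```bash
sed -i "s/c=env.calibration(n); f=/c=CAL(n); f=/; s/^def snap/import functools\nCAL=functools.lru_cache(env.calibration)\ndef snap/" h.py
python3 - <<'E'
from m import *
C=[]
for n,(u,v) in(('top',(473,266)),('scene',(200,282))):
    z=np.load(f'pics/{n}0.npz'); g=z['im'].max(2); d=z['d']
    m=np.zeros_like(g); s=np.s_[v-14:v+14,u-14:u+14]; m[s]=g[s]<45
    k,l,st,c=cv2.connectedComponentsWithStats(m); i=l[v,u]; vv,uu=np.nonzero(l==i)
    p=onplane(n,*c[i],.109); q=bydepth(n,*c[i],d[v,u]); print(n,st[i],c[i],p,q); C.append(p)
ctr=np.mean(C,0)
def ang(p,c): return np.degrees(np.arctan2(p[1]-c[1],p[0]-c[0]))
for n,c,nm,bm in(('top',C[0],(459.2,258.6),(456,253.6)),('scene',C[1],(217,288),(224.6,327.4))):
    a=onplane(n,*nm,.087);b=onplane(n,*bm,.012)
    print(n,'nut mark',a,ang(a,c),np.hypot(*(a-c)[:2]),'base',b,ang(b,c),np.hypot(*(b-c)[:2]))
d=np.load('pics/top0.npz')['d']
for nm,(u,v) in dict(blue=(184,271),yellow=(329,229),orange=(374,132),pink=(371,336)).items(): print(nm,onplane('top',u,v,.109),bydepth('top',u,v,d[v,u]))
# plate corners -> centre in top at z=.012 ; crop corners
pc=[onplane('top',420+x/5,232+y/5,.012) for x,y in((50,80),(37,332),(298,353))]
print(pc,(pc[0]+pc[2])/2)
from scipy.spatial.transform import Rotation as R
M=R.from_quat(env.sense()['tcp_rot']).as_matrix(); print(M.round(3))
E
```

```text
top [465 258  17  17 221] [472.87782805 266.06334842] [ 0.499504   -0.19557087  0.109     ] [ 0.49951279 -0.19559133  0.10893493]
scene [188 268  21  23 322] [198.07142857 280.37888199] [ 0.50037257 -0.19652719  0.109     ] [ 0.5007908  -0.19672433  0.10973434]
top nut mark [ 0.51368318 -0.18420145  0.087     ] 38.72401258907281 0.018174508226655946 base [ 0.53307498 -0.20150421  0.012     ] -10.022968158404975 0.03409127743021426
scene nut mark [ 0.51586181 -0.18295426  0.087     ] 41.22749066699478 0.020594684214886364 base [ 0.53024769 -0.19980831  0.012     ] -6.267544055285203 0.030054758319440936
blue [0.50548005 0.19678994 0.109     ] [0.5057362  0.1972653  0.10722013]
yellow [ 0.5574182  -0.00177182  0.109     ] [ 0.55775724 -0.00181354  0.10746508]
orange [ 0.69806106 -0.07160198  0.109     ] [ 0.69822737 -0.0716526   0.1086126 ]
pink [ 0.4108167  -0.05204388  0.109     ] [ 0.41081593 -0.05202219  0.10921338]
[array([ 0.54327219, -0.16151888,  0.012     ]), array([ 0.46490319, -0.15149856,  0.012     ]), array([ 0.45588837, -0.23107527,  0.012     ])] [ 0.49958028 -0.19629707  0.012     ]
[[-0.931  0.365 -0.001]
 [ 0.365  0.931 -0.001]
 [ 0.    -0.002 -1.   ]]
```

The centre is (0.4998, -0.1960) in both views and the plate corners agree. The nut's mark is at about 40° and the plate's at about -7°, so the nut needs about 47° clockwise. Now I'll carry the tool over at height.

Emit:
servo_tool(
  xyz=[
    [-30, -32, 0],
    [-30, -32, 0],
    [-30, -32, 0],
    [-30, -32, 0],
    [-30, -32, 0],
    [-30, -32, 0],
    [-30, -32, 0],
    [-30, -32, 0],
    [-30, -32, 0],
    [-30, -32, 0],
  ],
  roll=[0, 0, 0, 0, 0, 0, 0, 0, 0, 0],
  fingers=88,
)

```text
clock: 1.1
ee_pos: [0.3725, 0.1262, 0.3027]
tcp_rot: [0.186, 0.983, 0.0, 0.0]
ft_force: [0.4, -0.4, -0.0]
grip_width: 1.0
```

Emit:
servo_tool(
  xyz=[
    [-30, -32, 0],
    [-30, -32, 0],
    [-30, -32, 0],
    [-30, -32, 0],
    [-30, -32, 0],
    [-30, -32, 0],
    [-30, -32, 0],
    [-27, -31, 0],
    [0, 0, 0],
    [0, 0, 0],
  ],
  roll=[0, 0, 0, 0, 0, 0, 0, 0, 0, 0],
)

```text
clock: 2.1
ee_pos: [0.4995, -0.1964, 0.3018]
tcp_rot: [0.187, 0.982, 0.001, -0.001]
ft_force: [-0.2, 0.9, 0.3]
grip_width: 1.002
```

Emit:
servo_tool(
  xyz=[
    [0, 0, 10],
    [0, 0, 20],
    [0, 0, 20],
    [0, 0, 20],
    [0, 0, 10],
    [0, 0, 0],
    [0, 0, 0],
  ],
  roll=[7, 7, 7, 7.6, 0, 0, 0],
)

```text
clock: 2.8
ee_pos: [0.5001, -0.1956, 0.2234]
tcp_rot: [0.421, 0.907, -0.0, 0.0]
ft_force: [0.3, -0.5, 1.0]
grip_width: 1.003
```

```bash
cat > st.py <<'E'
from h import *
from scipy.spatial.transform import Rotation as R
s=env.sense(); M=R.from_quat(s['tcp_rot']).as_matrix(); p=s['ee_pos']
e=np.array([.4998,-.1960,.119])-p
print(s['clock'],p.round(4),'y-axis deg',np.degrees(np.arctan2(M[1,1],M[0,1])).round(2),'tilt',M[:2,2].round(4),'F',s['ft_force'].round(1),s['moment'].round(2),'w',s['grip_width']*88,'q',s['joints'].round(2))
print('to go, tool mm',(M.T@e*1000).round(1))
E
python3 st.py
```

```text
2.8 [ 0.5001 -0.1956  0.2234] y-axis deg 40.17 tilt [ 0.0005 -0.0003] F [ 0.3 -0.5  1. ] [ 0.01 -0.02  0.01] w 88.2418578599198 q [-0.59  0.18  1.78  0.    1.18 -1.3 ]
to go, tool mm [-1.000e-01 -5.000e-01  1.044e+02]
```

Emit:
servo_tool(
  xyz=[
    [0, 0, 20],
    [0, 0, 20],
    [0, 0, 20],
    [0, 0, 20],
    [0, 0, 14],
    [0, 0, 9],
    [0, 0, 0],
    [0, 0, 0],
  ],
  roll=[0, 0, 0, 0, 0, 0, 0, 0],
)

```text
clock: 3.6
ee_pos: [0.5004, -0.1963, 0.1204]
tcp_rot: [0.423, 0.906, -0.0, 0.001]
ft_force: [0.1, 0.8, -0.0]
grip_width: 0.994
```

Emit:
servo_tool(
  xyz=[
    [0, 0, 0],
    [0, 0, 0],
    [0, 0, 0],
    [0, 0, 0],
    [0, 0, 0],
    [0, 0, 0],
    [0, 0, 0],
    [0, 0, 0],
  ],
  roll=[0, 0, 0, 0, 0, 0, 0, 0],
  fingers=40,
  newtons=45,
)

```text
clock: 4.4
ee_pos: [0.4998, -0.1962, 0.1198]
tcp_rot: [0.423, 0.906, -0.0, -0.0]
ft_force: [-2.7, -0.9, 2.8]
grip_width: 0.513
```

```bash
python3 st.py
```

```text
4.4 [ 0.4998 -0.1962  0.1198] y-axis deg 39.99 tilt [-0.0004 -0.0002] F [-2.7 -0.9  2.8] [-0.23  0.36  0.03] w 45.18509943635962 q [-0.6   0.34  1.83 -0.    0.98 -1.29]
to go, tool mm [0.1 0.2 0.8]
```

The grip is on the flats (45 mm opening). Now turn clockwise, following the thread down.

Emit:
servo_tool(
  xyz=[
    [0, 0, 0.3],
    [0, 0, 0.3],
    [0, 0, 0.3],
    [0, 0, 0.3],
    [0, 0, 0.3],
    [0, 0, 0.3],
    [0, 0, 0.2],
    [0, 0, 0],
    [0, 0, 0],
  ],
  roll=[6, 6, 6, 6, 6, 6, 4, 0, 0],
)

```text
clock: 5.3
ee_pos: [0.4992, -0.1965, 0.1177]
tcp_rot: [0.707, 0.707, -0.001, -0.001]
ft_force: [-5.1, -2.8, 3.5]
grip_width: 0.519
```

```bash
python3 st.py
```

```text
5.3 [ 0.4992 -0.1965  0.1177] y-axis deg -0.03 tilt [-0.0018 -0.0003] F [-5.1 -2.8  3.5] [-0.5   0.92 -0.1 ] w 45.636158248724776 q [-0.6   0.34  1.83 -0.    0.97 -0.59]
to go, tool mm [ 0.5  0.6 -1.3]
```

Emit:
servo_tool(
  xyz=[
    [0, 0, 0.1],
    [0, 0, 0.1],
    [0, 0, 0],
    [0, 0, 0],
  ],
  roll=[2, 2, 0, 0],
)

```text
clock: 5.7
ee_pos: [0.4991, -0.1965, 0.1175]
tcp_rot: [0.731, 0.682, -0.001, -0.001]
ft_force: [-5.9, -3.0, 4.0]
grip_width: 0.512
```

```bash
python3 st.py|head -1
```

```text
5.7 [ 0.4991 -0.1965  0.1175] y-axis deg -4.02 tilt [-0.002  -0.0004] F [-5.9 -3.   4. ] [-0.5   0.93 -0.02] w 45.06658264402071 q [-0.6   0.34  1.83 -0.    0.97 -0.52]
```

Emit:
servo_tool(
  xyz=[
    [0, 0, 0.1],
    [0, 0, 0],
    [0, 0, 0],
  ],
  roll=[2, 0, 0],
)

```text
clock: 6.0
ee_pos: [0.4991, -0.1965, 0.1174]
tcp_rot: [0.743, 0.669, -0.001, -0.001]
ft_force: [-5.9, -2.6, 4.5]
grip_width: 0.513
```

```bash
python3 st.py|head -1
```

```text
6.0 [ 0.4991 -0.1965  0.1174] y-axis deg -6.02 tilt [-0.002  -0.0004] F [-5.9 -2.6  4.5] [-0.55  0.95 -0.06] w 45.125741027308756 q [-0.6   0.34  1.83 -0.    0.97 -0.49]
```

Emit:
servo_tool(
  xyz=[
    [0, 0, 0.1],
    [0, 0, 0],
    [0, 0, 0],
  ],
  roll=[2, 0, 0],
)

```text
clock: 6.3
ee_pos: [0.4991, -0.1965, 0.1173]
tcp_rot: [0.755, 0.656, -0.001, -0.001]
ft_force: [-6.2, -3.0, 4.8]
grip_width: 0.516
```

```bash
python3 st.py|head -1
```

```text
6.3 [ 0.4991 -0.1965  0.1173] y-axis deg -8.02 tilt [-0.0021 -0.0003] F [-6.2 -3.   4.8] [-0.51  0.97 -0.02] w 45.42041530385868 q [-0.6   0.34  1.83 -0.    0.97 -0.45]
```

No stop is felt yet, so I'll go a little further and watch the z moment.

Emit:
servo_tool(
  xyz=[
    [0, 0, 0.1],
    [0, 0, 0],
    [0, 0, 0],
  ],
  roll=[2, 0, 0],
)

```text
clock: 6.6
ee_pos: [0.4991, -0.1965, 0.1173]
tcp_rot: [0.766, 0.643, -0.001, -0.001]
ft_force: [-6.1, -2.2, 4.2]
grip_width: 0.518
```

```bash
python3 st.py|head -1
```

```text
6.6 [ 0.4991 -0.1965  0.1173] y-axis deg -9.97 tilt [-0.0023 -0.0006] F [-6.1 -2.2  4.2] [-0.52  0.97  0.33] w 45.555934081574804 q [-0.6   0.34  1.83 -0.    0.97 -0.42]
```

Emit:
servo_tool(
  xyz=[
    [0, 0, 0.1],
    [0, 0, 0],
    [0, 0, 0],
  ],
  roll=[2, 0, 0],
)

```text
clock: 6.9
ee_pos: [0.499, -0.1964, 0.1172]
tcp_rot: [0.776, 0.63, -0.001, -0.0]
ft_force: [-5.6, -2.9, 5.2]
grip_width: 0.52
```

```bash
python3 st.py|head -1
python3 - <<'E'
from m import *
im,_=snap('scene','s1'); cv2.imwrite('pics/c1.png',crop(im,212,308,50,6))
E
```

```text
6.9 [ 0.499  -0.1964  0.1172] y-axis deg -11.85 tilt [-0.0026 -0.001 ] F [-5.6 -2.9  5.2] [-0.45  1.04  1.1 ] w 45.72775577049703 q [-0.6   0.34  1.83 -0.    0.97 -0.39]
```

View pics/c1.png

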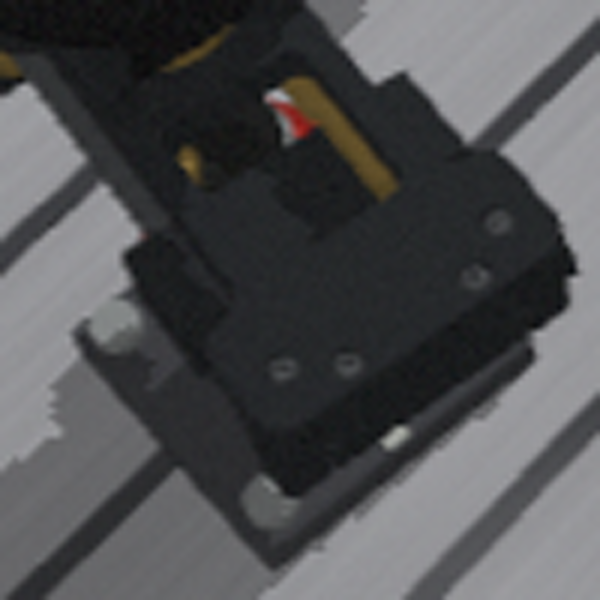

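The z moment rose from about 0 to 0.33 and then 1.1 N m, so the nut is on its stop. The gripper hides the nut in the picture; only the plate mark shows, at about (66,72) in sixths of the crop. Next I'll relieve the wind-up, open and retreat straight up.

Emit:
servo_tool(
  xyz=[
    [0, 0, 0],
    [0, 0, 0],
  ],
  roll=[-2, 0],
)

```text
clock: 7.15
ee_pos: [0.4991, -0.1964, 0.1172]
tcp_rot: [0.766, 0.643, -0.001, -0.001]
ft_force: [-7.7, -2.6, 5.8]
grip_width: 0.515
```

Emit:
servo_tool(
  xyz=[
    [0, 0, 0],
    [0, 0, 0],
    [0, 0, 0],
    [0, 0, 0],
    [0, 0, 0],
    [0, 0, 0],
  ],
  roll=[0, 0, 0, 0, 0, 0],
  fingers=88,
)

```text
clock: 7.75
ee_pos: [0.5, -0.196, 0.1171]
tcp_rot: [0.766, 0.643, 0.0, 0.0]
ft_force: [0.6, 0.7, 0.4]
grip_width: 0.999
```

Emit:
servo_tool(
  xyz=[
    [0, 0, -10],
    [0, 0, -20],
    [0, 0, -30],
    [0, 0, -30],
    [0, 0, -30],
    [0, 0, -30],
    [0, 0, -30],
    [0, 0, 0],
  ],
  roll=[0, 0, 0, 0, 0, 0, 0, 0],
)

```text
clock: 8.55
ee_pos: [0.5017, -0.1971, 0.3028]
tcp_rot: [0.766, 0.643, 0.001, 0.004]
ft_force: [1.0, -0.4, -0.0]
grip_width: 0.999
```

Emit:
servo_tool(
  xyz=[
    [0, 30, 0],
    [0, 30, 0],
    [0, 30, 0],
    [0, 30, 0],
    [0, 30, 0],
    [0, 30, 0],
    [0, 0, 0],
    [0, 0, 0],
  ],
  roll=[0, 0, 0, 0, 0, 0, 0, 0],
)

```text
clock: 9.35
ee_pos: [0.6767, -0.2271, 0.2957]
tcp_rot: [0.766, 0.643, -0.001, -0.001]
ft_force: [-0.3, -0.6, 0.1]
grip_width: 1.0
```

```bash
python3 st.py
python3 - <<'E'
from m import *
a,_=snap('top','t2'); b,_=snap('scene','s2')
cv2.imwrite('pics/c2.png',np.hstack([crop(a,460,272,40,5),crop(b,212,308,40,5)]))
E
```

```text
9.35 [ 0.6767 -0.2271  0.2957] y-axis deg -10.0 tilt [-0.0023  0.001 ] F [-0.3 -0.6  0.1] [-0.05  0.12  0.06] w 87.99897426405867 q [-0.49  0.49  1.22 -0.    1.43 -0.32]
to go, tool mm [  -0.2 -179.2  177.1]
```

View pics/c2.png

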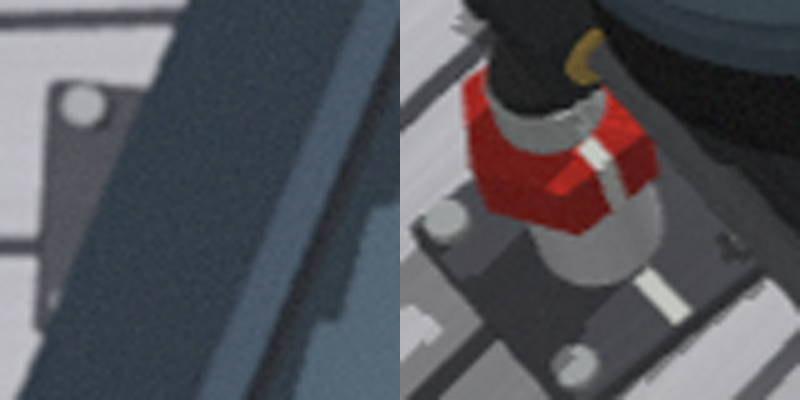

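View pics/t2.png

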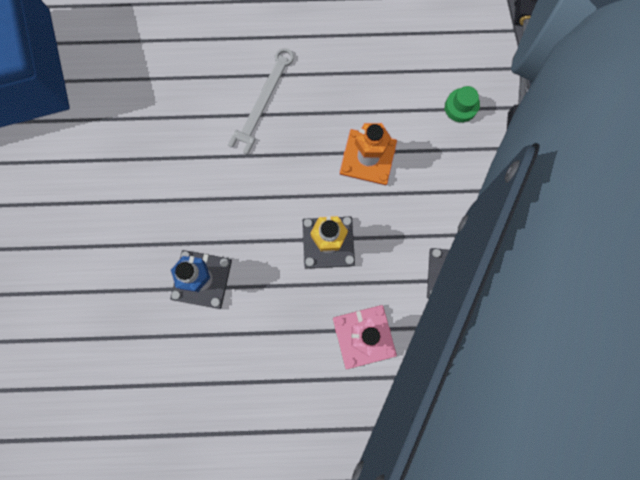

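The scene crop shows the nut's mark at about (211,298) and its band running down the flat towards the plate mark at (225,327). Blue and yellow haven't changed in the top view. One angle check, then hand in.

Run:
```python
from m import *
a=onplane('scene',211,298.4,.084); c=np.array([.5004,-.1965,0]); ang=np.degrees(np.arctan2(*(a-c)[[1,0]])); print(a,ang)
if abs(ang+7.3)<6: env.job_done(); print('handed in')
```

```text
[ 0.51923863 -0.19797559  0.084     ] -4.4787089415565235
the job is handed in; nothing more can be done
handed in
```

I turned the red jam nut about 48° clockwise until it met its stop, let go, and handed the job in. That was at about 9.5 s of the 32 s allowed. I gripped it on two opposite flats at 45 N.

- **Stop:** the turning moment rose from about 0 to 1.1 N m over the last 4° of the turn. I then eased back 2° to take off the wind-up and opened the fingers.
- **Red nut mark:** after the release, the scene camera puts it at about -4.5°. The plate mark measures -6° to -10° depending on the view, and the plate edge gives -7.3°. The two marks line up within measuring error, inside the 10° allowed.
- **Blue and yellow nuts:** they look unchanged in the last top picture, and the gripper stayed well away from them. I did not measure their angles.
- **Clear of everything:** the tool ended up raised and off to the side, with less than 1 N on the wrist.
- **Check that failed:** the arm hid the red nut in the last top picture, so its final angle comes from the scene camera alone.

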